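# Clear the stone offcuts into the bay

## Task

First start the dust extraction: press the push button on the grey control box fully down and let it come back up. Then take the wooden sweep by its handle and with it sweep the three stone offcuts along the bench until they lie wholly inside the three-sided offcut bay, without touching them with the robot. Finally stand the sweep upright on the bench outside the bay and let go of it; leave the other tools and things where they are.

Things in the scene. Friction and masses are not known exactly. Their poses are not given: they have to be found in the camera images.
- bay: Offcut bay fixed to the bench: plywood boards 50 mm high, 14 mm thick, at left, right and back; no floor. Inside 240 mm (x) by 150 mm (y). Origin: on the bench at the centre of the inside. Its open mouth is the line y = -75 mm of its frame; inner faces at x = +-120, y = +75 mm. The mouth faces the robot's right (world -y), turned up to 0.25 rad. A dark nozzle and hose stand behind it.
- sweep: Loose bench sweep, 300 g, standing upright: wooden block with rubber underside, 100 mm long (x), 34 thick (y), 50 high; upright pale handle on its middle, 36 mm (x) by 28 (y) in section, from 50 to 140 mm above the underside. Either long face pushes. Origin: centre of the underside, z up. It starts at world -y of the offcuts, its x within 0.7 rad of world x.
- sweep_grip (a point): Point on the axis of the sweep's handle, 110 mm above its underside: where to grip it from above, fingers closing along the sweep's y on the 28 mm thickness. Axes as the sweep's.
- offcut_long_mid (a point): Middle of the long stone offcut (stepped moulding, 80 mm by 40 mm, 34 mm high, 190 g, loose). The point is 16 mm above its underside as it lies at the start; x along its length. All three offcuts are the same pale stone and lie flat, turned any way.
- offcut_ell_mid (a point): Middle of the L-shaped stone offcut (66 mm by 56 mm overall, 34 mm high, 200 g, loose): a bar 66 mm by 28 mm on its -y side with a 30 mm by 28 mm foot on the +y side at its -x end. The point is 17 mm above its underside; no part is farther than 45 mm from it horizontally.
- offcut_lump_mid (a point): Middle of the block-shaped stone offcut (64 mm by 50 mm, 38 mm high with a rough top to 41 mm, 260 g, loose). The point is 19 mm above its underside; x along the 64 mm.
- start_top (a point): Centre of the top face of the black round push button (36 mm across, its top 24 mm above the box when up), on the grey control box (60 mm in x, 90 mm in y, 36 mm high, fixed to the bench). z up. The box may stand at either of two places beyond the offcuts; the tin has the other.
- start (a joint): Travel of that spring push button in m: 0 up, 0.008 fully down; fully down takes 4 N, and it springs back by itself.
- tin: Bystander: open metal tin, 68 mm across and 85 mm high, with pencils standing to 145 mm; loose. Origin: centre of the underside.
- mallet: Bystander: mason's mallet lying on the bench, 240 mm long, dark iron head 64 mm across, wooden handle; loose. Origin: on the bench under the handle, 60 mm from the head, which is towards its +x.
- chisel: Bystander: chisel lying to the right of the sweep, 220 mm long, 28 mm high, wooden handle to its -x; loose. Origin: under the joint of handle and blade.
- wide_chisel: Bystander: a like chisel, beyond the control box and the tin. Origin: under the joint of handle and blade.
- rosette: Bystander: carved round stone rosette, 90 mm across, 30 mm high; loose. Origin: centre of the underside.
Things that resemble listed ones, but are neither listed nor needed, are in the scene too. What is shaped like the part that bears offcut_long_mid but orange or purple is not meant.

How it is judged:
On the way, in this order (a step that is already met when the one before it is completed fails the run):
1. the button is pressed fully down (over 6.5 of 8 mm) with the offcuts still in place (value of joint start above 0.0065 m and distance of each of offcut_long_mid, offcut_ell_mid, offcut_lump_mid from where it was at the start of the episode below 0.03 m), for 0.05 s.
2. the button has come back up (value of joint start below 0.002 m), for 0.05 s.
3. all three offcuts lie inside the bay (x of offcut_long_mid in the frame of bay between -0.105 and 0.105 m and y of offcut_long_mid in the frame of bay between -0.057 and 0.062 m and height (world z) of each of offcut_long_mid, offcut_ell_mid, offcut_lump_mid below 0.06 m and x of offcut_ell_mid in the frame of bay between -0.105 and 0.105 m and y of offcut_ell_mid in the frame of bay between -0.057 and 0.062 m and x of offcut_lump_mid in the frame of bay between -0.105 and 0.105 m and y of offcut_lump_mid in the frame of bay between -0.057 and 0.062 m), for 0.2 s.
At the end, for the whole second after the job is handed in: Each offcut's middle is 18 mm or more behind the bay's mouth line, 15 mm or more from its side boards, 13 mm from its back board and under 60 mm high; the sweep stands still and upright (within 0.1 rad) on the bench, its middle outside the bay; the button is up (under 2 mm) (all of step 3 and linear speed of sweep below 0.02 m/s and (y of sweep in the frame of bay below -0.075 m or y of sweep in the frame of bay above 0.089 m or x of sweep in the frame of bay below -0.134 m or x of sweep in the frame of bay above 0.134 m) and angle between sweep's own z axis and vertical below 0.1 rad and height (world z) of sweep below 0.008 m and value of joint start below 0.002 m); the robot touches nothing.
It fails at once if the robot itself touches an offcut (more than 0.5 N) (contact force between any of the fingers, the arm and offcut_long above 0.5 N or contact force between any of the fingers, the arm and offcut_ell above 0.5 N or contact force between any of the fingers, the arm and offcut_lump above 0.5 N).
It fails at once if a bystander (tin, mallet, chisels, rosette) is moved more than 30 mm (distance of any of tin, mallet, chisel, wide_chisel, rosette from where it was at the start of the episode above 0.03 m).
It also fails if it takes over 72 s, if anything falls off the work surface, if the arm or the gripper's body presses on something with over 40 N, if the wrist force passes 120 N, or if a joint passes its speed limit or range.

## Robot

A 6-joint arm with a two-finger parallel gripper is mounted at the origin on the work surface. World frame = base frame: x ahead of the robot, y to its left, z up, the work surface at z = 0. Lengths are in m, angles in rad, forces in N, time in s.
With the tool pointing down it reaches from about 0.35 to 0.85 m from the base axis. Payload 8.1 kg.
Tool frame: the origin (TCP) lies on the centre line of the jaws, within the pads' length; the fingertips stand robot.tips_ahead ahead of it and the grasp point (between the pads) lies 6 mm ahead of it (robot.tips_ahead is the distance from the TCP to the fingertips, in m); z points along the fingers, y is the line along which they close (so a half turn about z gives the same grasp; the last joint's range is limited). The gripper opens to 93 mm and grips with 3 to 60 N. Pads are 15 mm wide; open, the fingers measure 128 mm over their backs; the gripper's body (75 mm by 188 mm) begins 65 mm behind the grasp point.
Start: joints at [-1.411, 0.13, 1.488, -0, 1.523, -0.085], TCP at [0.145, -0.582, 0.244] pointing down, gripper open.
Joint ranges: [-2.96, 2.96], [-0.89, 2.26], [0.02, 2.5], [-1.34, 4.48], [0, 2.73], [-2.66, 2.66]. Speed limits (rad/s): [2.39, 2.39, 2.79, 3.14, 3.14, 3.14].

## Interface

Orientations are given as a rotation vector (axis times angle).
In Python, from plant import robot gives the robot as it stands.
- The arm moves only by the tool apply_moves, never from a script. Its arguments are lists of equal length, an entry for each row: "delta_pos": the shift along the tool's x, y, z in cm, a list of three; "twist": the turn about the tool's z in rad. A call has 1 to 8 rows; each row shifts and turns the commanded pose from where the row before left it, along the tool's axes as they then stand; what a row does not reach is not made up. A row lasts 1/8 s, in which the tool goes at most 62.5 mm and 10.7 degrees, less where a joint would pass 70% of its speed; a pose out of reach is approached as far as the arm can. A call with a gripper value outside its range is refused whole. "gripper" is the finger opening in cm, from 0 to 9.3, set as the call begins (left out, the last holds). The fingers move at their own pace and stop on an object; "squeeze" is the grip in N (left out, the last holds). Time passes only in rows, so rows that do not move let the fingers close. It gives the time, the measured TCP pose, the force, the opening and the grip force at its end, in the units of the state.
- robot.read_state(): the state, without advancing time (a new reading comes with each control period).
- robot.read_camera(name): name is "side" or "top"; returns a dict with "frame" (384x512x3 uint8, red, green, blue), "vertical_fov" (degrees; the focal length in pixels is half the picture's height over the tangent of half this angle, whatever the lens; pixels are square), "cx", "cy" (the principal point, pixels), "k1" (the pictures are not rectified: a ray, as slopes to the right and down, at radius r is drawn at 1 + k1 r^2 times it, then the intrinsics apply), "R" (3x3) and "t" (3): a world point X has camera coordinates R X + t. Camera axes: x right, y down, z forward; pixel columns grow to the right and rows downward; lengths in m; the calibration is good to about 2 mm. A picture is of the moment at which its call begins. There is no depth.
- robot.close_job(): hands the job in; it is judged then, once.
The state is a dict: "t": time; "q": joint angles; "dq": joint speeds; "joint_torque": joint torques, N m; "tool_pos": TCP position; "orientation": TCP orientation; "force": force on the tool from outside, world axes, zero at the start; "wrist_torque": the same for the moment, N m; "opening": finger opening in m; "gripper_force": force on a finger pad.
Only numpy, scipy, OpenCV 4.12 (cv2) and the standard library are available. Lean on these libraries where they do the work, as an engineer would, in place of code of your own. Each camera call takes 0.05 s, during which the arm holds its last target. There are 200 camera calls.

## Working session

There is one attempt and no reset: what is moved stays moved. The work goes in short steps, Python scripts to look and compute and a tool call to move; the robot and the scene stay as the last step left them, time stands still between calls to the robot, and variables do not carry over. Pictures are saved under pics/ and viewed, at most 10 in all, crops included, and the job is handed in when it is done.

Besides the shell and the picture viewer there is one more tool, called after "Call:" as name(argument=value, ...) on one line, values as JSON. apply_moves: Moves the arm, as the interface text tells. Its arguments: {"type":"object","properties":{"delta_pos":{"type":"array"},"twist":{"type":"array"},"gripper":{"type":"number"},"squeeze":{"type":"number"}},"required":["delta_pos","twist"]}

```bash
mkdir -p pics; ls; cat > h.py <<'E'
import numpy as np, cv2
from plant import robot
def grab(n):
    c=robot.read_camera(n); h=c['frame'].shape[0]
    c['f']=h/2/np.tan(np.radians(c['vertical_fov'])/2); c['R']=np.array(c['R']); c['t']=np.array(c['t']); return c
def ray(c,u,v):
    d=np.array([(u-c['cx'])/c['f'],(v-c['cy'])/c['f']]); s=d.copy()
    for _ in range(20): s=d/(1+c['k1']*(s@s))
    return -c['R'].T@c['t'], c['R'].T@np.array([s[0],s[1],1])
def onz(c,u,v,z):
    o,d=ray(c,u,v); return o+d*(z-o[2])/d[2]
def proj(c,X):
    x=c['R']@np.array(X)+c['t']; s=x[:2]/x[2]; s=s*(1+c['k1']*(s@s)); return s*c['f']+[c['cx'],c['cy']]
def tri(c1,p1,c2,p2):
    o1,d1=ray(c1,*p1);o2,d2=ray(c2,*p2)
    A=np.c_[d1,-d2]; s=np.linalg.lstsq(A,o2-o1,rcond=None)[0]
    a=o1+d1*s[0];b=o2+d2*s[1]; return (a+b)/2,np.linalg.norm(a-b)
E
python3 - <<'E'
from h import *
import pickle
s=robot.read_state(); print(s, robot.tips_ahead)
C={}
for n in('top','side'):
    c=grab(n); C[n]=c; print(n,c['f'],c['cx'],c['cy'],c['k1'],-c['R'].T@c['t'],c['R'])
    cv2.imwrite(f'pics/{n}0.png',cv2.resize(c['frame'][:,:,::-1],None,fx=1.5625,fy=1.5625,interpolation=cv2.INTER_CUBIC))
pickle.dump(C,open('c0.pkl','wb'))
E
```

```text
pics
{'t': 0.0, 'q': array([-1.41140194e+00,  1.31135027e-01,  1.48925131e+00, -4.76947064e-06,
        1.52298852e+00, -8.54034714e-02]), 'dq': array([ 2.83501396e-04, -9.70345733e-04,  3.67222202e-04,  8.99996453e-05,
        4.26643426e-04,  1.32518175e-03]), 'joint_torque': array([-1.56428436e-03, -5.59839499e+01, -4.91766930e+01,  7.66820298e-02,
        3.48586065e-02, -1.88646695e-04]), 'tool_pos': array([ 0.14535317, -0.58160353,  0.24261837]), 'orientation': array([-3.11632161e+00, -3.83351105e-01,  1.10958932e-04]), 'force': array([-0.04591849,  0.0743957 ,  0.08902002]), 'wrist_torque': array([-0.00638638, -0.00728926, -0.01175625]), 'gripper_force': 0.0, 'opening': 0.09304615422792857} 0.025
top 385.66419710592106 252.08466047628534 188.36169732195515 -0.07768656407963695 [ 0.46495643 -0.03497101  1.1088532 ] [[ 0.01094309 -0.99922661  0.03776813]
 [-0.99490142 -0.01466714 -0.09977999]
 [ 0.10025677 -0.03648366 -0.99429247]]
side 373.025914056483 258.9781781835611 186.58753548182298 -0.04052399833634926 [0.45464974 0.61958246 0.93550545] [[-0.98307857 -0.18314169  0.00395675]
 [-0.14272272  0.75221746 -0.64327219]
 [ 0.11483361 -0.63295182 -0.76562734]]
```

View pics/top0.png

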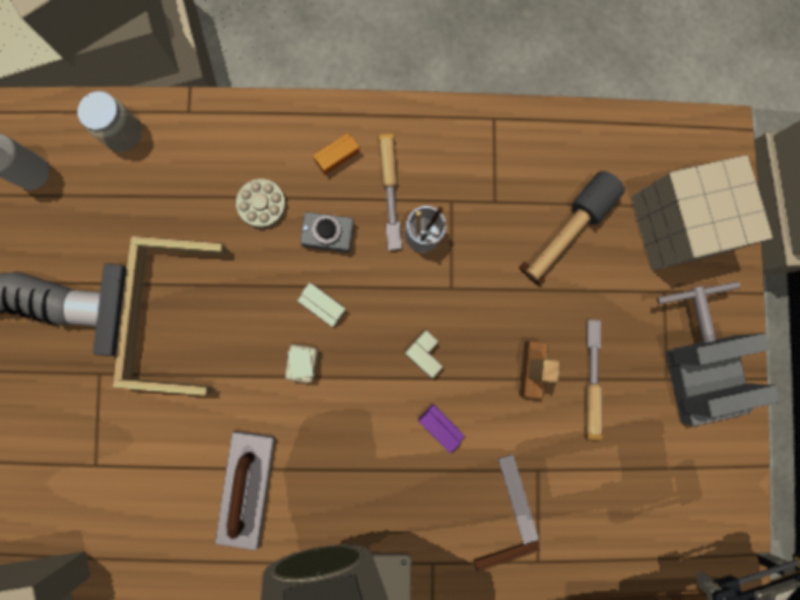

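View pics/side0.png

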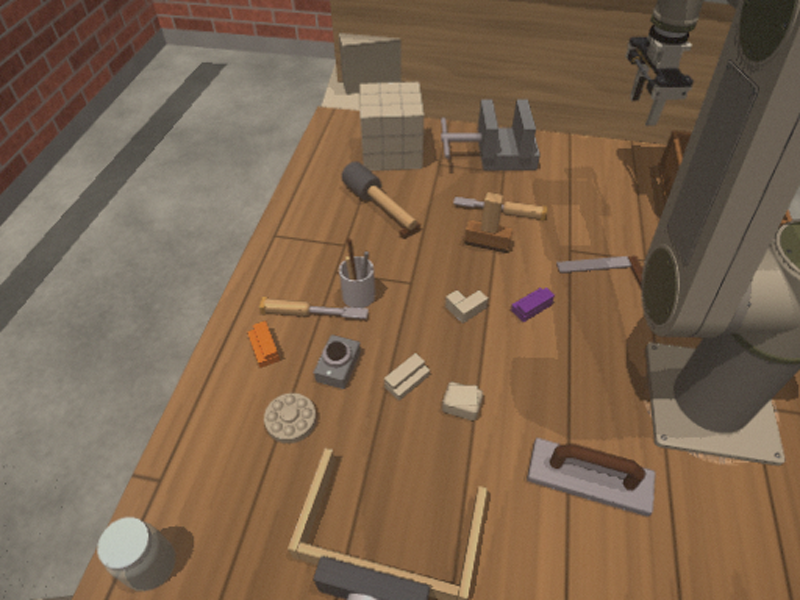

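The top view (800x600 display) shows the sweep at (536,370) with its handle top at (551,370). The pale offcuts are long (322,305), ell (424,355) and lump (301,364). The orange (336,153) and purple (441,428) mouldings are decoys; only the pale one matches. The button is at (326,230), the tin at (427,228), and the bay mouth runs from (222,248) to (208,392). In the side view, the button is at (337,351), the handle top at (494,200) and the bay at (385,530).

```bash
python3 - <<'E'
import pickle; from h import *
C=pickle.load(open('c0.pkl','rb'))
t=C['top'];s=C['side']; k=1.5625
for n,c,pts in(('top',t,[(322,305),(424,365),(301,364),(551,370),(531,380),(326,230),(180,243),(128,300),(260,200)]),('side',s,[(494,200),(488,240),(337,350),(406,375),(318,500)])):
    hsv=cv2.cvtColor(c['frame'],cv2.COLOR_RGB2HSV)
    for p in pts: print(n,p,hsv[int(p[1]/k),int(p[0]/k)])
def blob(c,lo,hi,box,key=None):
    hsv=cv2.cvtColor(c['frame'],cv2.COLOR_RGB2HSV); m=cv2.inRange(hsv,lo,hi)
    x0,y0,x1,y1=[int(b/k) for b in box]; mm=np.zeros_like(m); mm[y0:y1,x0:x1]=m[y0:y1,x0:x1]
    cs,_=cv2.findContours(mm,cv2.RETR_EXTERNAL,cv2.CHAIN_APPROX_NONE); return max(cs,key=cv2.contourArea)
# button dark
for c,box in((t,(305,212,350,250)),(s,(320,335,357,368))):
    q=blob(c,(0,0,0),(180,255,60),box); m=cv2.moments(q); print('btn',cv2.contourArea(q),m['m10']/m['m00'],m['m01']/m['m00'],cv2.boundingRect(q))
# crops
a=cv2.resize(t['frame'][180:290,60:370][...,::-1],None,fx=2.5,fy=2.5,interpolation=cv2.INTER_CUBIC)
b=cv2.resize(s['frame'][110:240,190:340][...,::-1],None,fx=2.5,fy=2.5,interpolation=cv2.INTER_CUBIC)
o=np.zeros((600,800,3),np.uint8); o[:275,:775]=a; o[275:600,:375]=b
b=cv2.resize(s['frame'][280:384,180:320][...,::-1],None,fx=2.5,fy=2.5,interpolation=cv2.INTER_CUBIC); o[275:535,400:750]=b
cv2.imwrite('pics/crop.png',o)
E
```

```text
top (322, 305) [ 41  36 207]
top (424, 365) [ 35  39 201]
top (301, 364) [ 42  34 208]
top (551, 370) [ 17 119 188]
top (531, 380) [ 14 156 118]
top (326, 230) [ 0 11 47]
top (180, 243) [ 22  92 191]
top (128, 300) [ 20  98 187]
top (260, 200) [ 26  44 196]
side (494, 200) [ 16 118 188]
side (488, 240) [ 14 132  93]
side (337, 350) [11 80 64]
side (406, 375) [ 18  63 194]
side (318, 500) [ 16 112  91]
btn 79.0 208.43881856540082 146.0 (203, 141, 11, 11)
btn 31.0 215.98924731182794 225.79569892473117 (212, 220, 9, 10)
```

View pics/crop.png

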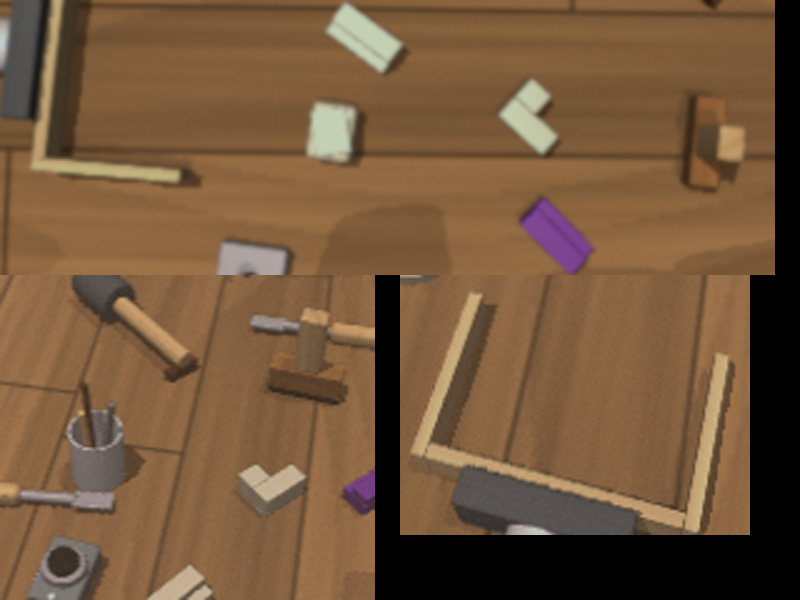

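The crop confirms the targets. The pale stone long is at (365,38), the ell at (530,115), the lump at (332,132), and the sweep handle top is at (732,143). The purple one is a decoy, and the button is at (65,560) on the grey box.

```bash
cat >> h.py <<'E'
k=1.5625
def blobs(c,lo,hi,box,amin=30):
    hsv=cv2.cvtColor(c['frame'],cv2.COLOR_RGB2HSV); m=cv2.inRange(hsv,lo,hi)
    x0,y0,x1,y1=[int(b/k) for b in box]; mm=np.zeros_like(m); mm[y0:y1,x0:x1]=m[y0:y1,x0:x1]
    cs,_=cv2.findContours(mm,cv2.RETR_EXTERNAL,cv2.CHAIN_APPROX_NONE); return [q for q in cs if cv2.contourArea(q)>=amin]
def cen(q): m=cv2.moments(q); return np.array([m['m10']/m['m00'],m['m01']/m['m00']])
def wrect(c,q,z):
    W=np.array([onz(c,*p[0],z)[:2] for p in q],np.float32)*1000
    r=cv2.minAreaRect(W); b=cv2.boxPoints(r); e=[b[1]-b[0],b[2]-b[1]]; e.sort(key=lambda v:-v@v)
    return np.round(r[0],1),[round(float(np.linalg.norm(v)),1) for v in e],round(float(np.degrees(np.arctan2(e[0][1],e[0][0]))),1)
E
python3 - <<'E'
import pickle; from h import *
C=pickle.load(open('c0.pkl','rb')); t=C['top'];s=C['side']
print('btn',tri(t,(208.44,146),s,(215.99,225.8)))
for q in blobs(t,(25,15,150),(60,65,255),(270,270,460,395)): print('stone',cen(q),cv2.contourArea(q),wrect(t,q,.034))
ht=blobs(t,(12,80,145),(22,150,255),(538,350,565,390)); print([(cen(q),cv2.contourArea(q),cv2.boundingRect(q),wrect(t,q,.14)) for q in ht])
hs=blobs(s,(10,80,150),(22,150,255),(480,190,508,210),5); print([(cen(q),cv2.contourArea(q),cv2.boundingRect(q)) for q in hs])
if ht and hs:
    a=max(ht,key=cv2.contourArea);b=max(hs,key=cv2.contourArea); print('handle',tri(t,cen(a),s,cen(b)))
for q in blobs(t,(10,135,85),(17,255,140),(520,335,548,402)): print('block',cv2.contourArea(q),wrect(t,q,.05))
pl=blobs(t,(18,60,160),(28,120,255),(105,225,235,405),60)
q=np.vstack(pl);print('bay',len(pl),wrect(t,q,.05))
hsv=cv2.cvtColor(s['frame'],cv2.COLOR_RGB2HSV)
pl=blobs(s,(14,60,150),(28,115,255),(285,440,495,600),40); q=np.vstack(pl); print('bay side',len(pl),wrect(s,q,.05))
for nm,c,p in(('lump',t,(332,132)),('ell',t,(530,115)),('long',t,(365,38))): pass
# stone side blobs
for q in blobs(s,(12,20,170),(60,80,255),(380,280,490,425)): print('side stone',cen(q),cv2.contourArea(q),wrect(s,q,.036))
E
```

```text
btn (array([0.68636474, 0.04937507, 0.04338753]), np.float64(0.0069438421226925605))
stone [191.67096378 232.208717  ] 271.5 (array([449.8,  90.5]), [55.0, 44.1], 0.7)
stone [271.13206459 226.11303345] 289.0 (array([ 467.6, -136.6]), [64.8, 53.3], 45.6)
stone [204.96918768 194.49439776] 357.0 (array([554.4,  57.1]), [79.7, 39.0], 54.0)
[(array([352.22561863, 236.63173217]), 114.5, (347, 230, 11, 14), (array([ 443.7, -325.5]), [33.0, 25.9], -0.6))]
[(array([323.19444444, 131.16666667]), 6.0, (322, 129, 3, 5)), (array([315.7254902 , 125.99215686]), 42.5, (310, 123, 12, 7))]
handle (array([ 0.44185693, -0.32670731,  0.13775505]), np.float64(0.0029019033290982065))
block 359.0 (array([ 446. , -320.1]), [116.3, 48.1], -0.4)
bay 2 (array([530.9, 326.9]), [267.6, 161.1], -4.0)
bay side 1 (array([528.9, 326.7]), [267.9, 164.7], -3.8)
side stone [295.74425822 253.65363128] 268.5 (array([446.5,  91.1]), [57.5, 50.2], -6.4)
side stone [262.76733781 243.40939597] 74.5 (array([540.6,  77.2]), [74.6, 12.8], 52.2)
side stone [258.39663699 236.12660732] 168.5 (array([557.7,  56.1]), [77.5, 23.8], 54.8)
side stone [298.08664628 191.89092762] 163.5 (array([ 466.2, -134.1]), [63.3, 52.9], 49.3)
```

```bash
cat >> h.py <<'E'
def todo(x,y,z,yaw):
    s=robot.read_state(); from scipy.spatial.transform import Rotation as Ro
    R=Ro.from_rotvec(s['orientation']).as_matrix(); ps=np.arctan2(R[1,0],R[0,0]); d=np.array([x,y,z])-s['tool_pos']
    a=[np.cos(yaw),np.sin(yaw)];b=[np.sin(yaw),-np.cos(yaw)]
    print('t',round(s['t'],2),'pos',s['tool_pos'].round(4),'yaw',round(ps,3),'twist',round(ps-yaw,3),'then shift cm',np.round(100*np.array([d[:2]@a,d[:2]@b,-d[2]]),2))
E
python3 - <<'E'
import pickle; from h import *
C=pickle.load(open('c0.pkl','rb')); t=C['top'];s=C['side']
print('btn by top',onz(t,208.44,146,.06),'side',onz(s,216,225,.06))
for v in(65,75,85):
    for q in blobs(s,(0,0,0),(180,140,v),(322,337,355,366),20): print(v,cen(q),cv2.contourArea(q),cv2.boundingRect(q),tri(t,(208.44,146),s,cen(q)))
    for q in blobs(t,(0,0,0),(180,140,v),(305,212,350,250),20): print(' t',v,cen(q),cv2.contourArea(q),cv2.boundingRect(q))
for q in blobs(t,(130,80,60),(165,255,255),(400,390,480,460)): print('purple',wrect(t,q,.034))
for q in blobs(t,(0,0,70),(180,40,255),(295,205,360,260)): print('box',wrect(t,q,.036))
todo(.686,.05,.243,0)
E
```

```text
btn by top [0.68639927 0.04832423 0.06      ] side [0.6792063  0.05761119 0.06      ]
65 [214.88492063 224.16071429] 84.0 (210, 219, 11, 11) (array([0.68704838, 0.04898899, 0.05014945]), np.float64(0.002805881305055245))
 t 65 [208.46628131 146.10019268] 86.5 (203, 141, 12, 12)
75 [214.82092199 224.21099291] 94.0 (209, 219, 12, 12) (array([0.68718146, 0.04901692, 0.04987073]), np.float64(0.0026603222651739025))
 t 75 [202.83040936 157.98245614] 28.5 (195, 156, 25, 4)
 t 75 [208.5        146.11403509] 95.0 (203, 141, 12, 12)
85 [214.89154705 224.35087719] 104.5 (209, 219, 13, 12) (array([0.68716132, 0.04905283, 0.04927569]), np.float64(0.0029461307271630597))
 t 85 [203.75757576 157.87012987] 38.5 (195, 153, 29, 7)
 t 85 [208.46464646 146.07575758] 99.0 (203, 140, 12, 13)
purple (array([ 336.4, -160.5]), [84.3, 40.5], 44.0)
box (array([687.2,  49.4]), [89.8, 57.8], 83.3)
t 0.1 pos [ 0.1454 -0.5816  0.2427] yaw 0.245 twist 0.245 then shift cm [ 5.406e+01 -6.316e+01 -3.000e-02]
```

Call:
apply_moves(delta_pos=[[0,0,0],[0,0,0],[3.4,-4,0],[3.4,-4,0],[3.4,-4,0],[3.4,-4,0],[3.4,-4,0],[3.4,-4,0]], twist=[0.122,0.123,0,0,0,0,0,0], gripper=0, squeeze=20)

```text
t: 1.1
tool_pos: [0.3502, -0.3406, 0.2433]
orientation: [-3.141, 0.001, 0.0]
force: [0.4, -0.3, 0.4]
opening: 0.0182
gripper_force: 0.0
```

Call:
apply_moves(delta_pos=[[3.4,-4,0],[3.4,-4,0],[3.4,-4,0],[3.4,-4,0],[3.4,-4,0],[3.4,-4,0],[3.4,-4,0],[3.4,-4,0]], twist=[0,0,0,0,0,0,0,0])

```text
t: 2.1
tool_pos: [0.6223, -0.0207, 0.2431]
orientation: [3.142, -0.0, -0.001]
force: [0.8, -0.7, 1.2]
opening: 0.0005
gripper_force: 0.0
```

```bash
python3 -c "
from h import *
todo(.685,.049,.095,0)"
```

```text
t 2.1 pos [ 0.6223 -0.0207  0.2431] yaw -0.0 twist -0.0 then shift cm [ 6.27 -6.97 14.81]
```

Call:
apply_moves(delta_pos=[[3.15,-3.5,0],[3.15,-3.5,0],[0,0,4.9],[0,0,4.9],[0,0,4.8],[0,0,0],[0,0,0.8],[0,0,0]], twist=[0,0,0,0,0,0,0,0])

```text
t: 3.1
tool_pos: [0.6859, 0.0477, 0.0919]
orientation: [-3.142, 0.001, -0.005]
force: [0.1, 0.3, -0.0]
opening: 0.0002
gripper_force: 0.0
```

Call:
apply_moves(delta_pos=[[0,0,0.4],[0,0,0.4],[0,0,0.3],[0,0,0]], twist=[0,0,0,0])

```text
t: 3.6
tool_pos: [0.6851, 0.0478, 0.0791]
orientation: [-3.142, 0.0, -0.002]
force: [2.0, -0.4, 3.5]
opening: 0.0005
gripper_force: 1.6
```

Call:
apply_moves(delta_pos=[[0,0,0.2],[0,0,0.1],[0,0,0]], twist=[0,0,0])

```text
t: 3.98
tool_pos: [0.6852, 0.0478, 0.0772]
orientation: [3.142, -0.0, 0.002]
force: [-0.9, -0.7, 10.5]
opening: 0.0001
gripper_force: 5.3
```

Call:
apply_moves(delta_pos=[[0,0,0],[0,0,-2],[0,0,-5],[0,0,-5],[0,0,-4.5],[-3.5,5,0],[-3.5,5,0],[-3.5,5,0]], twist=[0,0,0,0,0,0,0,0])

```text
t: 4.97
tool_pos: [0.5779, -0.1032, 0.241]
orientation: [-3.142, -0.001, 0.001]
force: [0.3, -0.6, 0.1]
opening: 0.0007
gripper_force: 0.0
```

Call:
apply_moves(delta_pos=[[-3.4,5.5,0],[-3.4,5.5,0],[-3.4,5.5,0],[-3.4,5.5,0],[0,0,0]], twist=[0,0,0,0,0], gripper=7)

```text
t: 5.6
tool_pos: [0.4452, -0.318, 0.241]
orientation: [3.141, -0.01, -0.002]
force: [1.1, 1.3, 0.2]
opening: 0.0462
gripper_force: 0.0
```

```bash
python3 -c "
from h import *
todo(.443,-.326,.116,0)
c=grab('side'); t=grab('top')
for n,c,b in(('side',c,(320,335,357,368)),('top',t,(305,212,350,250))):
  print([(n,cen(q),cv2.contourArea(q)) for q in blobs(c,(0,0,0),(180,140,65),b,20)])
cv2.imwrite('pics/side1.png',cv2.resize(grab('side')['frame'][...,::-1],None,fx=1.5625,fy=1.5625))
"
```

```text
t 5.6 pos [ 0.4452 -0.318   0.241 ] yaw -0.006 twist -0.006 then shift cm [-0.22  0.8  12.5 ]
[('side', array([214.89087302, 224.14285714]), 84.0)]
[('top', array([208.38477366, 146.05349794]), 81.0)]
```

View pics/side1.png

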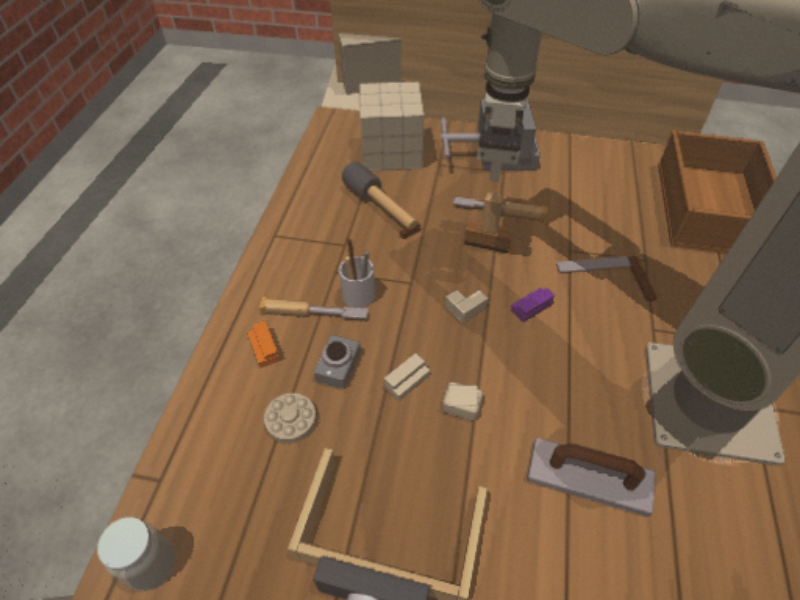

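The button is back up, its blob matching the first reading at (215,224). The open fingers at (505,165) stand over the sweep handle at (494,200), and nothing has moved.

Call:
apply_moves(delta_pos=[[-0.1,0.4,0],[0,0,4],[0,0,4],[0,0,3],[0,0,1.5],[0,0,0],[0,0,0]], twist=[0,0,0,0,0,0,0])

```text
t: 6.62
tool_pos: [0.4481, -0.3192, 0.1172]
orientation: [3.14, 0.001, 0.003]
force: [-0.2, 0.4, -0.3]
opening: 0.0698
gripper_force: 0.0
```

Call:
apply_moves(delta_pos=[[0,0,0],[0,0,0],[0,0,0],[0,0,0]], twist=[0,0,0,0], gripper=0, squeeze=50)

```text
t: 7.12
tool_pos: [0.4471, -0.319, 0.1158]
orientation: [3.141, -0.0, 0.0]
force: [0.3, 0.0, 0.1]
opening: 0.0345
gripper_force: 0.2
```

Call:
apply_moves(delta_pos=[[0,0,0],[0,0,0],[0,0,0],[0,0,0]], twist=[0,0,0,0])

```text
t: 7.62
tool_pos: [0.447, -0.3189, 0.1157]
orientation: [3.142, -0.0, 0.0]
force: [-0.9, -0.9, 1.5]
opening: 0.028
gripper_force: 49.1
```

Call:
apply_moves(delta_pos=[[0,0,-0.5],[0,0,0]], twist=[0,0])

```text
t: 7.88
tool_pos: [0.4471, -0.3188, 0.1207]
orientation: [-3.142, 0.0, -0.0]
force: [-0.7, 0.3, -2.3]
opening: 0.0282
gripper_force: 49.1
```

```bash
python3 - <<'E'
from h import *
ps=-.068; O=np.array([.5295,.320]); ax=np.array([np.cos(ps),np.sin(ps)]); ay=np.array([-np.sin(ps),np.cos(ps)])
for n,x,y in(('longstart',.045,-.345),('longend',.05,-.08),('ellstart',-.045,-.56),('ellend',-.045,-.08)): print(n,O+ax*x+ay*y)
s=robot.read_state();print(s['opening'],s['gripper_force'],s['force'])
p=O+ax*.045+ay*-.345; todo(*p,.19,ps)
E
```

```text
longstart [ 0.55095408 -0.02726031]
longend [0.57394864 0.23678751]
ellstart [ 0.44655334 -0.23564814]
ellend [0.47916819 0.24324253]
0.028198227328720897 49.082465171813965 [-0.74913309  0.29156138 -2.30295023]
t 7.88 pos [ 0.4471 -0.3188  0.1207] yaw -0.0 twist 0.068 then shift cm [  8.38 -29.79  -6.93]
```

Call:
apply_moves(delta_pos=[[0,0,-3.5],[0,0,-3.5],[1.4,-5,0],[1.4,-5,0],[1.4,-5,0],[1.4,-5,0],[1.4,-5,0],[1.4,-4.8,0]], twist=[0.068,0,0,0,0,0,0,0])

```text
t: 8.88
tool_pos: [0.5513, -0.0254, 0.1904]
orientation: [-3.14, 0.107, 0.0]
force: [0.9, 0.5, -2.8]
opening: 0.0278
gripper_force: 49.1
```

Call:
apply_moves(delta_pos=[[0,0,0],[0,0,0]], twist=[0,0])

```text
t: 9.12
tool_pos: [0.5508, -0.0274, 0.1902]
orientation: [3.139, -0.106, -0.001]
force: [-0.3, -0.2, -2.0]
opening: 0.0281
gripper_force: 49.1
```

```bash
python3 - <<'E'
from h import *
todo(.555,-.0272,.119,-.068)
c=grab('top'); cv2.imwrite('pics/top2.png',cv2.resize(c['frame'][...,::-1],None,fx=1.5625,fy=1.5625))
E
```

```text
t 9.12 pos [ 0.5508 -0.0274  0.1902] yaw -0.067 twist 0.001 then shift cm [ 0.42 -0.04  7.12]
```

View pics/top2.png

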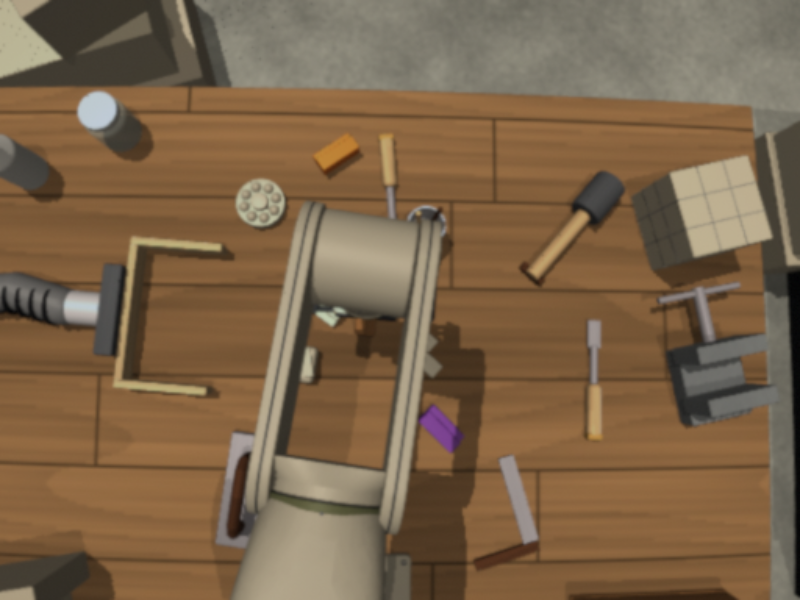

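The top view is blocked by the arm around (370,260). The long's corner is visible at (328,316), and the ell and lump have not been disturbed. Next I lower the sweep and push the long.

Call:
apply_moves(delta_pos=[[0.4,0,3.5],[0,0,2.6],[0,0,1],[0,0,0],[0,-1.5,0],[0,-1.5,0],[0,-1.5,0],[0,-1.5,0]], twist=[0,0,0,0,0,0,0,0])

```text
t: 10.18
tool_pos: [0.5595, 0.0337, 0.1201]
orientation: [3.14, -0.106, 0.001]
force: [0.1, -1.7, -1.5]
opening: 0.0282
gripper_force: 49.1
```

```bash
python3 - <<'E'
from h import *
todo(.574,.237,.119,-.068)
c=grab('side'); cv2.imwrite('pics/side3.png',cv2.resize(c['frame'][100:384,100:384][...,::-1],None,fx=2,fy=2))
E
```

```text
t 10.18 pos [0.5595 0.0337 0.1201] yaw -0.068 twist 0.0 then shift cm [  0.07 -20.39   0.11]
```

View pics/side3.png

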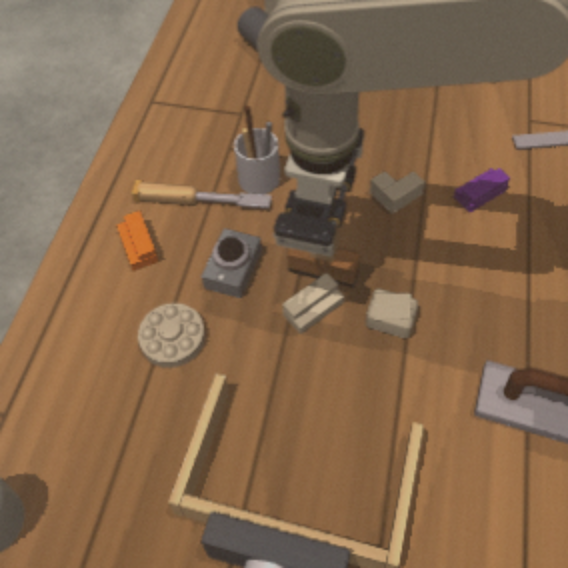

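The side crop shows the sweep at (322,268) pushing the long at (315,302) straight towards the bay. The lump at (392,312) and ell at (397,190) are untouched.

Call:
apply_moves(delta_pos=[[0,-1.5,0],[0,-1.5,0],[0,-1.5,0],[0,-1.5,0],[0,-1.5,0],[0,-1.5,0],[0,-1.5,0],[0,-1.5,0]], twist=[0,0,0,0,0,0,0,0])

```text
t: 11.22
tool_pos: [0.5673, 0.1532, 0.1195]
orientation: [-3.14, 0.107, 0.0]
force: [-1.5, 0.2, -2.2]
opening: 0.0278
gripper_force: 49.1
```

Call:
apply_moves(delta_pos=[[0,-1.5,0],[0,-1.5,0],[0,-1.5,0],[0,-1.5,0],[0,-1.4,0],[0,-1,0],[0,0,0]], twist=[0,0,0,0,0,0,0])

```text
t: 12.1
tool_pos: [0.5732, 0.2368, 0.1197]
orientation: [-3.139, 0.106, -0.0]
force: [-0.2, -0.2, -3.2]
opening: 0.0282
gripper_force: 49.1
```

```bash
python3 - <<'E'
from h import *
todo(.4505,-.236,.19,-.068)
c=grab('side'); cv2.imwrite('pics/side4.png',cv2.resize(c['frame'][100:384,100:384][...,::-1],None,fx=2,fy=2))
E
```

```text
t 12.1 pos [0.5732 0.2368 0.1197] yaw -0.067 twist 0.001 then shift cm [-9.03 48.01 -7.03]
```

View pics/side4.png

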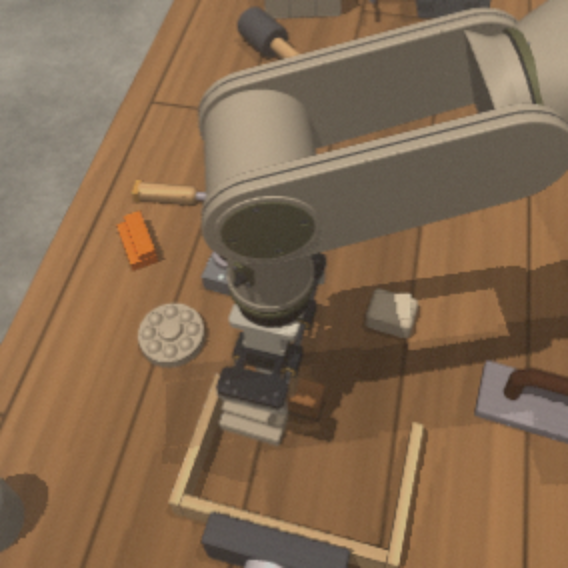

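The long now lies flat against the sweep at (252,420), inside the mouth. I push it a little deeper, then back off, lift, and carry the sweep behind the ell.

Call:
apply_moves(delta_pos=[[0,-1,0],[0,-0.6,0],[0,0,0],[0,3,0],[0,2,-3],[-1,3,-4],[-2,6,0],[-2,6,0]], twist=[0,0,0,0,0,0,0,0])

```text
t: 13.15
tool_pos: [0.5111, 0.0558, 0.1907]
orientation: [-3.14, 0.106, -0.004]
force: [0.8, -1.7, -2.7]
opening: 0.0279
gripper_force: 49.1
```

Call:
apply_moves(delta_pos=[[-1.4,6,0],[-1.4,6,0],[-1.2,6,0],[0,6,0],[0,5.5,0],[0,0,0],[0,0,0]], twist=[0,0,0,0,0,0,0])

```text
t: 14.02
tool_pos: [0.4511, -0.2345, 0.1896]
orientation: [-3.139, 0.109, 0.0]
force: [-0.1, -0.4, -2.1]
opening: 0.0281
gripper_force: 49.1
```

```bash
cat >> h.py <<'E'
O=np.array([.5295,.320]);PS=-.068
def bay(p): d=np.array(p[:2])-O; c,s=np.cos(PS),np.sin(PS); return np.round([d@[c,s],d@[-s,c]],3)
E
python3 - <<'E'
from h import *
todo(.4505,-.236,.119,-.068)
for n in('top','side'):
  c=grab(n)
  for q in blobs(c,(12,15,150),(60,80,255),(130,240,460,395) if n=='top' else (280,280,500,580),60): 
    w=wrect(c,q,.034); print(n,cen(q),cv2.contourArea(q),w,bay(w[0]/1000))
E
```

```text
t 14.03 pos [ 0.4511 -0.2345  0.1896] yaw -0.069 twist -0.001 then shift cm [-0.05  0.16  7.06]
top [191.69621566 232.13167444] 321.5 (array([449.5,  91.3]), [59.3, 47.4], -6.3) [-0.064 -0.234]
top [271.23213265 226.30646083] 291.5 (array([ 467.6, -136.6]), [64.8, 53.3], 45.6) [-0.031 -0.46 ]
top [124.43181818 176.19805195] 308.0 (array([602.7, 284.2]), [77.8, 36.0], -6.5) [ 0.075 -0.031]
side [224.55092593 312.67515432] 432.0 (array([599.7, 289.9]), [79.7, 43.7], -5.8) [ 0.072 -0.025]
side [188.87214137 265.4968815 ] 481.0 (array([721.5, 179.6]), [85.6, 59.0], -71.8) [ 0.201 -0.127]
side [295.86633389 253.68940654] 300.5 (array([446.6,  90.1]), [60.0, 51.5], -7.9) [-0.067 -0.235]
side [298.14971751 192.03295669] 177.0 (array([ 465.3, -135.2]), [64.2, 54.3], 46.6) [-0.033 -0.459]
```

Call:
apply_moves(delta_pos=[[0,0,3.5],[0,0,2.6],[0,0,0.9],[0,0,0],[0,-1.5,0],[0,-1.5,0],[0,-1.5,0],[0,-1.5,0]], twist=[0,0,0,0,0,0,0,0])

```text
t: 15.12
tool_pos: [0.4555, -0.1735, 0.12]
orientation: [3.139, -0.106, 0.001]
force: [-0.8, -1.7, -2.1]
opening: 0.0279
gripper_force: 49.1
```

Call:
apply_moves(delta_pos=[[0,-1.6,0],[0,-1.6,0],[0,-1.6,0],[0,-1.6,0],[0,-1.6,0],[0,-1.6,0],[0,-1.6,0],[0,-1.6,0]], twist=[0,0,0,0,0,0,0,0])

```text
t: 16.12
tool_pos: [0.4641, -0.0459, 0.1197]
orientation: [3.14, -0.107, 0.0]
force: [-0.0, -0.8, -1.1]
opening: 0.0283
gripper_force: 49.1
```

```bash
python3 - <<'E'
from h import *
todo(.479,.243,.119,-.068)
c=grab('side'); cv2.imwrite('pics/side5.png',cv2.resize(c['frame'][100:384,100:384][...,::-1],None,fx=2,fy=2))
E
```

```text
t 16.12 pos [ 0.4641 -0.0459  0.1197] yaw -0.068 twist -0.0 then shift cm [ -0.48 -28.92   0.07]
```

View pics/side5.png

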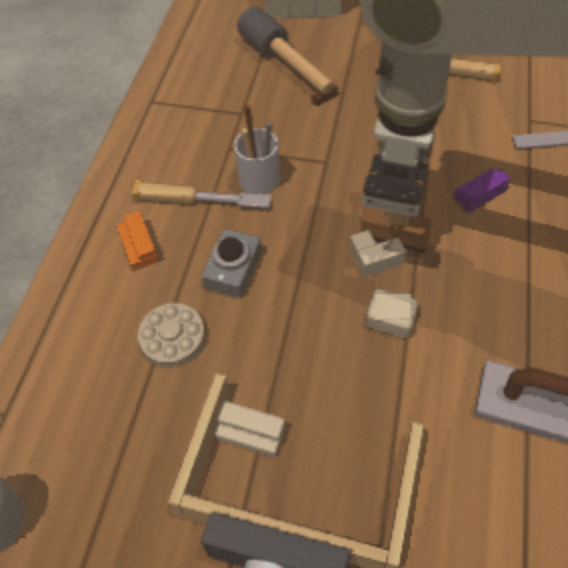

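The side crop shows the ell at (377,250) lying flat on the sweep face, with its +x end sticking slightly past the sweep's edge. The lump at (392,312) is ahead of it and the long at (250,428) is in the bay.

```bash
python3 - <<'E'
from h import *
c=grab('side')
for q in blobs(c,(12,15,140),(60,85,255),(280,280,500,580),60): 
    w=wrect(c,q,.034); print(cen(q),cv2.contourArea(q),w,bay(w[0]/1000))
print(bay(robot.read_state()['tool_pos']))
E
```

```text
[224.16870748 312.85204082] 490.0 (array([599.9, 290.1]), [80.4, 45.3], -6.3) [ 0.072 -0.025]
[188.67610677 265.49772135] 512.0 (array([721.5, 179.4]), [85.9, 59.1], -71.8) [ 0.201 -0.127]
[295.73049645 253.87779596] 305.5 (array([446.8,  90.4]), [61.6, 51.9], -7.5) [-0.067 -0.235]
[284.12615385 225.10358974] 162.5 (array([484.8,  -3.7]), [55.5, 54.5], 31.8) [-0.023 -0.326]
[-0.041 -0.369]
```

Call:
apply_moves(delta_pos=[[0,-1.5,0],[0,-1.5,0],[0,-1.5,0],[0,-1.5,0],[0,-1.5,0],[0,-1.5,0],[0,-1.5,0],[0,-1.5,0]], twist=[0,0,0,0,0,0,0,0])

```text
t: 17.23
tool_pos: [0.4723, 0.0737, 0.1196]
orientation: [3.14, -0.107, -0.0]
force: [-0.2, -2.2, -3.6]
opening: 0.0281
gripper_force: 49.1
```

```bash
python3 - <<'E'
from h import *
c=grab('side'); cv2.imwrite('pics/side6.png',cv2.resize(c['frame'][100:384,100:384][...,::-1],None,fx=2,fy=2))
for q in blobs(c,(12,15,140),(60,85,255),(280,280,500,580),60): 
    w=wrect(c,q,.034); print(cen(q),cv2.contourArea(q),w,bay(w[0]/1000))
print(bay(robot.read_state()['tool_pos']))
E
```

```text
[224.42439185 312.99901381] 507.0 (array([599.9, 290.1]), [80.4, 45.2], -6.4) [ 0.072 -0.025]
[298.00650118 270.59042553] 282.0 (array([433.8, 137.9]), [59.4, 48.1], 47.3) [-0.083 -0.188]
[188.63013699 265.49771689] 511.0 (array([721.5, 179.4]), [85.9, 59.1], -71.8) [ 0.201 -0.127]
[275.49638554 259.39277108] 207.5 (array([493.1, 112.1]), [55.2, 55.1], -58.6) [-0.022 -0.21 ]
[290.55555556 204.77097506] 73.5 (array([479.9, -76.4]), [96.4, 31.3], -8.9) [-0.023 -0.399]
[-0.04  -0.248]
```

View pics/side6.png

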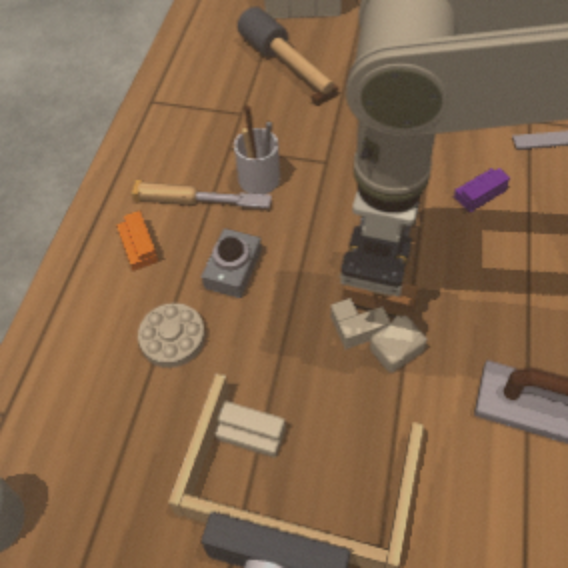

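The lump has been squeezed aside: it is at (398,340), bay x -83 mm and turned 45°, so it could catch the side board's end. I will back off, lift, turn the sweep a quarter turn, and nudge the lump sideways towards the middle.

Call:
apply_moves(delta_pos=[[0,2,0],[0,1,-3],[0,0,-4],[-4.1,-2.7,0],[-4.2,-2.8,0],[-4.2,-2.8,0],[0,0,0]], twist=[0,0,0,0,0,0,0])

```text
t: 18.15
tool_pos: [0.3491, 0.1362, 0.1896]
orientation: [-3.139, 0.101, 0.0]
force: [0.9, -1.0, -1.9]
opening: 0.0279
gripper_force: 49.4
```

Call:
apply_moves(delta_pos=[[0,0,0],[0,0,0],[0,0,0],[0,0,0],[0,0,0],[0,0,0],[0,0,0],[0,0,0]], twist=[-0.157,-0.157,-0.157,-0.157,-0.157,-0.157,-0.157,-0.157])

```text
t: 19.15
tool_pos: [0.3517, 0.1341, 0.1898]
orientation: [-2.599, -1.764, -0.001]
force: [0.2, -0.1, -2.3]
opening: 0.0282
gripper_force: 49.4
```

Call:
apply_moves(delta_pos=[[0,0,0],[0,0,0],[0,0,0]], twist=[-0.157,-0.157,0])

```text
t: 19.52
tool_pos: [0.3516, 0.1341, 0.1897]
orientation: [-2.298, -2.142, -0.0]
force: [-0.6, 0.3, -2.8]
opening: 0.0279
gripper_force: 49.4
```

```bash
python3 - <<'E'
from h import *
p=robot.read_state()['tool_pos']; print(bay(p))
todo(.3515,.1366,.1195,-.068+np.pi/2)
for n in('side','top'):
  c=grab(n)
  for q in blobs(c,(12,15,140),(60,85,255),(280,280,500,580) if n=='side' else (100,240,350,395),60): 
    w=wrect(c,q,.034); print(n,cen(q),cv2.contourArea(q),w,bay(w[0]/1000))
E
```

```text
[-0.165 -0.198]
t 19.52 pos [0.3516 0.1341 0.1897] yaw 1.5 twist -0.002 then shift cm [ 0.25 -0.02  7.02]
side [224.32976654 313.03404669] 514.0 (array([599.9, 290.1]), [80.4, 45.3], -6.3) [ 0.072 -0.025]
side [298.90306627 270.07715134] 337.0 (array([432.2, 138.9]), [61.6, 49.2], 51.4) [-0.085 -0.187]
side [188.67898833 265.49773022] 514.0 (array([721.5, 179.4]), [85.9, 59.1], -71.8) [ 0.201 -0.127]
side [278.0577381  260.11904762] 280.0 (array([489. , 112.8]), [66.2, 55.0], 31.9) [-0.026 -0.209]
top [175.69026549 234.2605703 ] 169.5 (array([437.7, 136.2]), [58.1, 37.3], 48.4) [-0.079 -0.19 ]
top [182.26602564 215.78044872] 312.0 (array([491.9, 111. ]), [65.9, 55.8], 32.0) [-0.023 -0.211]
top [124.44409613 176.20271682] 319.0 (array([603.1, 283.9]), [79.2, 36.4], -6.5) [ 0.076 -0.031]
```

Call:
apply_moves(delta_pos=[[0.5,0,3.5],[0,0,2.6],[0,0,0.9],[0,0,0],[0,1.5,0],[0,1.3,0],[0,1,0],[0,1,0]], twist=[0,0,0,0,0,0,0,0])

```text
t: 20.62
tool_pos: [0.4, 0.1359, 0.1202]
orientation: [-2.297, -2.143, -0.0]
force: [-2.6, -0.2, 0.2]
opening: 0.0281
gripper_force: 49.4
```

Call:
apply_moves(delta_pos=[[0,1,0],[0,0.7,0],[0,0,0],[0,-2.5,0],[0,-2.5,0],[0,0,-3],[0,0,-4],[0,0,0]], twist=[0,0,0,0,0,0,0,0])

```text
t: 21.62
tool_pos: [0.3689, 0.1388, 0.1933]
orientation: [2.294, 2.141, 0.011]
force: [-0.2, 0.4, -2.5]
opening: 0.0283
gripper_force: 49.4
```

```bash
python3 - <<'E'
from h import *
p=robot.read_state()['tool_pos']; print(bay(p))
o=np.zeros((300,800,3),np.uint8)
for n in('side','top'):
  c=grab(n)
  for q in blobs(c,(12,15,140),(60,85,255),(280,280,500,580) if n=='side' else (100,240,350,395),60): 
    w=wrect(c,q,.034); print(n,cen(q),cv2.contourArea(q),w,bay(w[0]/1000))
  f=c['frame'][...,::-1]
  if n=='side': o[:300,:400]=cv2.resize(f[220:370,150:350],None,fx=2,fy=2)
  else: o[:300,400:]=cv2.resize(f[130:280,50:250],None,fx=2,fy=2)
cv2.imwrite('pics/c7.png',o)
E
```

```text
[-0.148 -0.192]
side [224.49543379 313.03424658] 511.0 (array([599.7, 290.1]), [81.6, 45.3], -6.3) [ 0.072 -0.025]
side [188.65789474 265.48895387] 513.0 (array([721.5, 179.4]), [85.9, 59.1], -71.8) [ 0.201 -0.127]
side [277.9199683  263.27812995] 631.0 (array([492.8, 122.9]), [102.9, 66.3], -36.1) [-0.023 -0.199]
top [179.21653543 214.82440945] 635.0 (array([495.6, 120.9]), [105.3, 66.9], -35.0) [-0.02  -0.201]
top [124.44409613 176.20271682] 319.0 (array([603.1, 283.9]), [79.2, 36.4], -6.5) [ 0.076 -0.031]
```

View pics/c7.png

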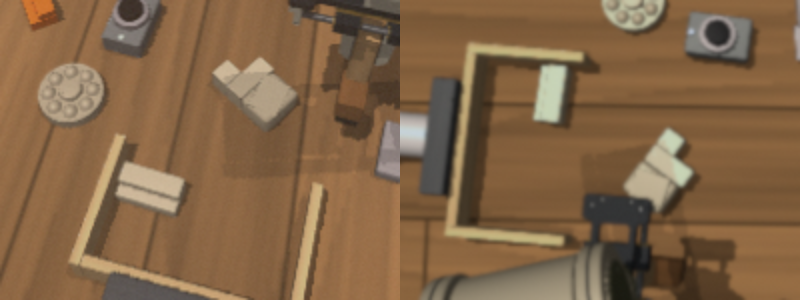

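The side and top crops show the lump and ell nested together. They are at side (255,92) and top (658,172), well clear of the side boards, and the long is in the bay at top (550,93). I turn the sweep back and push the pair straight in.

Call:
apply_moves(delta_pos=[[-4,0,0],[-4,4,0],[-2.8,4.5,0],[0,4.5,0],[0,0,0],[0,0,0],[0,0,0],[0,0,0]], twist=[0,0,0,0,0.157,0.157,0.157,0.157])

```text
t: 22.72
tool_pos: [0.4876, 0.0215, 0.1872]
orientation: [-2.849, -1.321, 0.005]
force: [-0.5, -1.0, -2.6]
opening: 0.028
gripper_force: 49.4
```

Call:
apply_moves(delta_pos=[[0,0,0],[0,0,0],[0,0,0],[0,0,0],[0,0,0],[0,0,0],[0,0,0]], twist=[0.157,0.157,0.157,0.157,0.157,0.157,0])

```text
t: 23.6
tool_pos: [0.4877, 0.0215, 0.1877]
orientation: [-3.14, 0.106, 0.004]
force: [0.2, 0.3, -2.4]
opening: 0.0279
gripper_force: 49.4
```

```bash
python3 - <<'E'
from h import *
p=robot.read_state()['tool_pos']; print(bay(p))
g=O+[.998*-.018+.068*-.30,.068*.018-.998*.30]; todo(*g,.1195,-.068)
E
```

```text
[-0.021 -0.301]
t 23.6 pos [0.4877 0.0215 0.1877] yaw -0.067 twist 0.001 then shift cm [ 0.34 -0.06  6.82]
```

Call:
apply_moves(delta_pos=[[0.2,0,3.5],[0,0,2.4],[0,0,0.9],[0,0,0],[0,-1.5,0],[0,-1.2,0],[0,-1.2,0],[0,-1.2,0]], twist=[0,0,0,0,0,0,0,0])

```text
t: 24.6
tool_pos: [0.4945, 0.0728, 0.1221]
orientation: [3.139, -0.106, 0.001]
force: [-0.9, -2.8, -0.8]
opening: 0.0279
gripper_force: 49.4
```

Call:
apply_moves(delta_pos=[[0,-1.2,0],[0,-1.2,0],[0,-1.2,0],[0,-1.2,0],[0,0,0]], twist=[0,0,0,0,0])

```text
t: 25.22
tool_pos: [0.4974, 0.1214, 0.1215]
orientation: [-3.139, 0.105, 0.0]
force: [-0.4, 0.8, -2.4]
opening: 0.0284
gripper_force: 49.4
```

```bash
python3 - <<'E'
from h import *
print(bay(robot.read_state()['tool_pos']))
for n in('side',):
  c=grab(n)
  for q in blobs(c,(12,15,120),(60,85,255),(280,280,500,580),60): 
    w=wrect(c,q,.034); print(n,cen(q),cv2.contourArea(q),w,bay(w[0]/1000))
    if cv2.contourArea(q)>150 and w[0][1]<270: print([bay(onz(c,*p[0],.034)).tolist() for p in cv2.approxPolyDP(q,1.5,True)])
E
```

```text
[-0.019 -0.2  ]
side [224.19933151 313.29413552] 548.5 (array([600.1, 291.9]), [83.5, 48.4], -7.1) [ 0.072 -0.023]
side [283.95800177 284.08222812] 377.0 (array([466.6, 186.7]), [64.3, 49.4], 50.8) [-0.054 -0.137]
[[-0.055, -0.173], [-0.048, -0.171], [-0.021, -0.131], [-0.034, -0.112], [-0.052, -0.103], [-0.064, -0.108], [-0.089, -0.149]]
side [260.89027284 273.23902728] 281.0 (array([525.1, 159.3]), [64.8, 55.5], 32.7) [ 0.007 -0.161]
[[0.047, -0.164], [0.016, -0.122], [-0.034, -0.158], [-0.03, -0.166], [-0.024, -0.153], [-0.013, -0.156], [-0.022, -0.176], [0.007, -0.16], [0.023, -0.18]]
side [188.6974359  265.56698718] 520.0 (array([721.4, 179.6]), [86.3, 59.2], -71.8) [ 0.201 -0.127]
[[0.237, -0.159], [0.244, -0.154], [0.213, -0.079], [0.19, -0.085], [0.172, -0.11], [0.177, -0.146], [0.204, -0.164]]
side [209.72710623 236.77106227] 91.0 (array([690.2,  78.9]), [55.2, 32.0], -3.0) [ 0.177 -0.23 ]
side [275.92592593 220.67663818] 117.0 (array([514.3,  -7.7]), [97.7, 38.5], -9.8) [ 0.007 -0.328]
```

Call:
apply_moves(delta_pos=[[0,-1.2,0],[0,-1.2,0],[0,-1.2,0],[0,-1.2,0],[0,-1.2,0],[0,0,0]], twist=[0,0,0,0,0,0])

```text
t: 26.02
tool_pos: [0.5016, 0.1813, 0.1218]
orientation: [-3.139, 0.105, -0.0]
force: [0.2, 0.6, -3.0]
opening: 0.0281
gripper_force: 49.4
```

```bash
cat > m.py <<'E'
from h import *
s=robot.read_state();print(bay(s['tool_pos']),s['force'],s['t'])
c=grab('side')
for q in blobs(c,(12,15,120),(60,85,255),(280,380,500,580),60): 
    w=wrect(c,q,.034); b=bay(w[0]/1000)
    if b[0]<.15: print(cen(q),cv2.contourArea(q),w[1:],b,[bay(onz(c,*p[0],.034)).tolist() for p in cv2.approxPolyDP(q,1.5,True)])
E
python3 m.py
```

```text
[-0.018 -0.14 ] [ 0.19519436  0.64372944 -3.03133509] 26.025
[224.23529412 313.30196078] 552.5 ([83.4, 46.9], -6.7) [ 0.072 -0.024] [[0.109, -0.05], [0.11, -0.007], [0.098, -0.002], [0.032, -0.002], [0.035, -0.045]]
[279.40630631 307.41486486] 370.0 ([63.6, 49.1], 54.9) [-0.056 -0.079] [[-0.089, -0.096], [-0.041, -0.094], [-0.025, -0.074], [-0.025, -0.063], [-0.055, -0.042], [-0.065, -0.045], [-0.091, -0.088]]
[255.169279   294.06112853] 319.0 ([64.3, 56.6], 33.2) [ 0.007 -0.1  ] [[0.046, -0.102], [0.016, -0.06], [-0.035, -0.098], [-0.026, -0.11], [-0.025, -0.096], [-0.014, -0.096], [-0.018, -0.113], [-0.023, -0.115], [-0.019, -0.119], [0.008, -0.098], [0.025, -0.122]]
[276.48387097 245.65591398] 77.5 ([92.5, 19.3], 10.7) [ 0.003 -0.24 ] [[0.05, -0.238], [0.043, -0.233], [0.042, -0.24], [0.001, -0.24], [-0.006, -0.232], [-0.01, -0.24], [-0.036, -0.24], [-0.042, -0.252], [-0.04, -0.261], [-0.019, -0.249]]
```

Call:
apply_moves(delta_pos=[[0,-1.2,0],[0,-1.2,0],[0,-1.2,0],[0,-1.2,0],[0,-1,0],[0,-0.8,0],[0,0,0]], twist=[0,0,0,0,0,0,0])

```text
t: 26.95
tool_pos: [0.506, 0.2469, 0.1216]
orientation: [-3.139, 0.106, -0.0]
force: [-0.5, -0.5, -2.5]
opening: 0.0278
gripper_force: 49.4
```

```bash
python3 m.py
```

```text
[-0.018 -0.075] [-0.47762829 -0.49731894 -2.51507055] 26.95
[277.86017767 333.00193125] 431.5 ([63.9, 50.1], 68.0) [-0.066 -0.015] [[-0.096, -0.037], [-0.085, -0.042], [-0.07, -0.033], [-0.048, -0.03], [-0.037, 0.005], [-0.046, 0.012], [-0.078, 0.018], [-0.096, -0.025]]
[232.56516724 318.56074587] 867.0 ([142.0, 68.2], -4.1) [ 0.04  -0.012] [[0.111, -0.009], [0.094, 0.004], [0.047, 0.022], [0.038, 0.012], [0.04, 0.005], [0.031, -0.015], [0.013, 0.003], [-0.031, -0.028], [-0.015, -0.032], [-0.017, -0.045], [-0.009, -0.046], [0.004, -0.035], [0.014, -0.045], [0.03, -0.046], [0.044, -0.04], [0.035, -0.019], [0.1, -0.046], [0.108, -0.036]]
[261.15679825 271.22587719] 152.0 ([98.0, 36.3], -8.6) [ 0.007 -0.16 ] [[0.055, -0.175], [0.051, -0.148], [0.042, -0.145], [0.029, -0.151], [-0.033, -0.149], [-0.042, -0.16], [-0.039, -0.174], [-0.028, -0.163], [0.008, -0.153], [0.026, -0.158], [0.052, -0.182]]
```

Call:
apply_moves(delta_pos=[[0,1,0],[0,3,0],[0,4,0],[0,4,0],[0,2.5,0],[0,0,0],[0,0,0.4],[0,0,0]], twist=[0,0,0,0,0,0,0,0])

```text
t: 28.0
tool_pos: [0.4958, 0.1017, 0.1171]
orientation: [-3.14, 0.106, 0.001]
force: [1.2, -0.4, -1.4]
opening: 0.0283
gripper_force: 49.4
```

```bash
python3 m.py
```

```text
[-0.019 -0.22 ] [ 1.22780318 -0.3688379  -1.40932753] 28.0
[278.09763983 330.97833818] 515.5 ([66.9, 50.3], 68.0) [-0.066 -0.016] [[-0.056, -0.05], [-0.048, -0.04], [-0.037, 0.005], [-0.054, 0.015], [-0.078, 0.018], [-0.096, -0.025], [-0.096, -0.037], [-0.068, -0.051]]
[235.09811896 318.27944416] 983.5 ([152.7, 76.4], 3.2) [ 0.035 -0.016] [[0.111, -0.009], [0.094, 0.004], [0.044, 0.024], [0.029, -0.015], [0.01, 0.005], [-0.04, -0.033], [-0.022, -0.054], [0.004, -0.035], [0.022, -0.056], [0.043, -0.038], [0.035, -0.019], [0.1, -0.046], [0.112, -0.027], [0.107, -0.021]]
```

Call:
apply_moves(delta_pos=[[0,0,0.1],[0,0,0]], twist=[0,0])

```text
t: 28.3
tool_pos: [0.4961, 0.1015, 0.1165]
orientation: [3.14, -0.106, -0.0]
force: [-0.4, 0.2, -2.2]
opening: 0.0279
gripper_force: 49.4
```

Call:
apply_moves(delta_pos=[[0,0,0.1],[0,0,0]], twist=[0,0])

```text
t: 28.55
tool_pos: [0.4963, 0.1012, 0.1158]
orientation: [-3.14, 0.107, -0.0]
force: [0.2, 0.7, -1.9]
opening: 0.028
gripper_force: 49.4
```

Call:
apply_moves(delta_pos=[[0,0,0.1],[0,0,0]], twist=[0,0])

```text
t: 28.8
tool_pos: [0.4964, 0.1012, 0.1157]
orientation: [-3.14, 0.107, -0.001]
force: [-3.9, -0.4, 7.2]
opening: 0.0283
gripper_force: 49.4
```

Call:
apply_moves(delta_pos=[[0,0,-0.05],[0,0,0],[0,0,0],[0,0,0],[0,0,0]], twist=[0,0,0,0,0], gripper=6.5)

```text
t: 29.42
tool_pos: [0.4961, 0.1011, 0.1151]
orientation: [-3.14, 0.107, 0.0]
force: [-0.0, 0.1, -0.1]
opening: 0.0648
gripper_force: 0.0
```

Call:
apply_moves(delta_pos=[[0,0,-2],[0,0,-4],[0,0,-5],[0,0,-3],[-3,5,0],[-3,5,0],[-3,5,0],[-3,5,0]], twist=[0,0,0,0,0,0,0,0])

```text
t: 30.42
tool_pos: [0.3617, -0.0914, 0.2552]
orientation: [3.139, -0.106, 0.001]
force: [1.5, -0.6, 0.6]
opening: 0.0647
gripper_force: 0.0
```

Call:
apply_moves(delta_pos=[[0,5,0],[0,5,0],[0,0,0],[0,0,0]], twist=[0,0,0,0])

```text
t: 30.92
tool_pos: [0.3559, -0.1897, 0.255]
orientation: [-3.139, 0.109, 0.0]
force: [0.9, 0.4, 0.6]
opening: 0.0648
gripper_force: 0.0
```

```bash
python3 m.py; python3 - <<'E'
from h import *
t=grab('top');s=grab('side')
# ell, lump, long from top
for q in blobs(t,(25,15,140),(60,70,255),(130,245,240,395),40): w=wrect(t,q,.034); print('top',cv2.contourArea(q),w,bay(w[0]/1000),[bay(onz(t,*p[0],.034)).tolist() for p in cv2.approxPolyDP(q,1.5,True)])
# handle top expected around bay (-.022,-.22)
X=[.4925,.1015,.14]
for n,c in(('t',t),('s',s)):
    u=proj(c,X)*k; print(n,u/k,[(cen(q),cv2.contourArea(q)) for q in blobs(c,(12,80,145),(22,150,255),(u[0]-20,u[1]-20,u[0]+20,u[1]+20),25)])
for n,c,b in(('side',s,(320,335,357,368)),('top',t,(305,212,350,250))):
    print([(n,cen(q),cv2.contourArea(q)) for q in blobs(c,(0,0,0),(180,140,65),b,20)])
E
```

```text
[-0.139 -0.52 ] [0.89926748 0.35030527 0.60768054] 30.925
[278.2212331  330.88196505] 505.5 ([65.1, 50.3], 68.0) [-0.066 -0.016] [[-0.056, -0.05], [-0.048, -0.04], [-0.036, 0.003], [-0.059, 0.016], [-0.078, 0.018], [-0.096, -0.025], [-0.096, -0.037]]
[235.25483092 318.17374051] 966.0 ([152.7, 74.4], 3.2) [ 0.035 -0.017] [[0.111, -0.009], [0.103, -0.001], [0.047, 0.022], [0.038, 0.012], [0.031, -0.015], [0.013, 0.003], [-0.04, -0.033], [-0.022, -0.054], [0.004, -0.035], [0.022, -0.056], [0.044, -0.04], [0.035, -0.019], [0.1, -0.046], [0.112, -0.027], [0.107, -0.021]]
top 233.5 (array([466.1, 306.4]), [54.2, 42.9], 64.9) [-0.062 -0.018] [[-0.036, -0.0], [-0.071, 0.01], [-0.08, -0.005], [-0.079, -0.019], [-0.092, -0.034], [-0.055, -0.047]]
top 595.0 (array([565.1, 294.6]), [148.9, 61.9], 2.5) [ 0.037 -0.023] [[0.113, -0.031], [0.108, -0.015], [0.05, 0.01], [0.032, -0.021], [0.014, -0.0], [-0.036, -0.037], [-0.021, -0.055], [0.009, -0.037], [0.024, -0.055], [0.045, -0.042], [0.036, -0.029], [0.038, -0.02], [0.1, -0.047]]
t [183.00289625 215.27622535] [(array([182.85772358, 214.95528455]), 123.0)]
s [280.5687912  232.76375599] [(array([280.94909688, 233.59770115]), 101.5)]
[('side', array([214.86862745, 224.08823529]), 85.0)]
[('top', array([208.34911243, 146.09072978]), 84.5)]
```

```bash
python3 -c "
from plant import robot
print(robot.close_job())"
```

```text
the job is handed in; nothing more can be done
None
```

I pressed and released the button, swept all three offcuts into the bay, stood the sweep upright outside it, and handed the job in at about 31 s of the 72 s allowed. The hand-in gave no verdict; the last camera measurements agreed with all of this.

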